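# Change the cartridges in the laundry's dosing rack

## Robot

A 7-joint arm with a two-finger parallel gripper is mounted at the origin on the work surface. World frame = base frame: x ahead of the robot, y to its left, z up, the work surface at z = 0. Lengths are in mm, angles in rad, forces in N, time in s.
With the tool pointing down it reaches from about 400 to 900 mm from the base axis. Payload 5.6 kg.
Tool frame: the origin (TCP) lies midway between the tips of the shut fingers; the grasp point (between the pads) lies 19 mm behind it; x points along the fingers, y is the direction in which the jaws open and shut, and the axes are right-handed (so a half turn about x gives the same grasp; the last joint's range is limited). The gripper opens to 92 mm and grips with 3 to 60 N. Pads are 20 mm wide; open, the fingers measure 128 mm over their backs; the gripper's body (75 mm by 189 mm) begins 69 mm behind the grasp point.
Start: joints at [-0.043, 0.468, -0.012, 1.603, 0.006, 1.071, -0.056], TCP at [650.007, -0.044, 214.592] pointing down, gripper open.
Joint ranges: [-2.53, 2.53], [-0.31, 2.02], [-1.57, 1.55], [0.28, 2.44], [-1.29, 4.43], [0.15, 1.84], [-2.92, 2.92]. Speed limits (rad/s): [2.57, 2.57, 3.14, 3.14, 3.14, 3.14, 3.14].

## Interface

Orientations are given as a rotation vector (axis times angle).
In Python, from cell import robot, grip, kin, viewer gives the robot as it stands. Calls block until the motion is done:
- robot.movep(position, orientation): joint-space move of the TCP to a pose.
- robot.servo_line(position, feed=150, rotation=None): straight line of the TCP; rotation=None keeps the orientation; feed is the mean speed in mm/s.
- robot.goto_joints(angles): joint-space move.
- grip(opening, newtons=None): opening from 0.0 (shut) to 1.0 (fully open); newtons is the grip in N (None keeps the last); returns when the fingers have stopped.
- robot.hold(seconds).
- kin.ik(position, orientation): joint angles nearest the present ones, or None.
- robot.observe(): the state.
- viewer.read_camera(name): name is "scene" or "side" or "wrist"; returns the picture (400x640x3 uint8, red, green, blue); there is no depth.
- viewer.camera_info(name): a dict with "camera_matrix" (3x3 intrinsics, pixels), "R" (3x3) and "t" (3): a world point X has camera coordinates R X + t. Camera axes: x right, y down, z forward; pixel columns grow to the right and rows downward; lengths in mm; the calibration is good to about 2 mm. A picture is of the moment at which its call begins: read the wrist's pose just before it. camera_info takes no time and is no camera call; for the wrist camera it gives the pose at the moment of the call.
A pose or a line that the arm cannot do raises robot.IKError and nothing moves.
- robot.job_done(): hands the job in, once; it reports no verdict.
Trained networks look in the newest picture that a camera, given by its name, has taken for a name from the list of things; names that differ only in an ending like _2 or _b are one class to them, and where a whole thing is asked for, a point or a joint stands for the part that bears it (a point fixed in the world has none). Each returns a list of dicts, best first, with "confidence" (0 to 1); they miss things now and then, are a little off and sometimes report something else, mostly with a low value. They report only what shows in the picture. A call takes as long as a camera call. They do not tell look-alikes from the thing itself.
- viewer.silhouettes(name, camera): "mask" (400x640 bool, what is visible of it).
- viewer.pinpoint(name, camera): "at" ([x, y, z] in mm, in the coordinates of the camera as it stood for that picture, good to about 4 mm: a listed point, or the origin of a listed thing).
The state is a dict: "t": time; "joints": joint angles; "joint_velocities": joint speeds; "joint_torque": joint torques, N m; "tcp_pos": TCP position; "tcp_rot": TCP orientation; "contact_force": force on the tool from outside, world axes, zero at the start; "wrist_torque": the same for the moment, N m; "grip_width": opening from 0.0 (shut) to 1.0 (fully open).
Only numpy, scipy, OpenCV 4.12 (cv2) and the standard library are available. Lean on these libraries where they do the work, as an engineer would, in place of code of your own. Each camera call takes 0.05 s, during which the arm holds its last target.

## Task

Change over the dosing rack that feeds the washers: first throw the valve lever into the red notch; then stand every spent (clear) cartridge upright in the green returns crate and every full cartridge upright in the middle of the bay of its own colour. When they are all in, lay the retaining bar across the two blue cradles in front of them, fully down in both, and finally throw the lever into the green notch. The cup, the jar and the soap stay where they are.

Things in the scene. Friction and masses are not known exactly. Their poses are not given: they have to be found in the camera images.
- rack: Dosing rack, fixed: steel drip tray 160 mm (its x) by 300 mm (its y), floor 8 mm above the counter, edge to 14 mm. Origin on the counter under its centre; x away from the robot, y left. Three bays in a row along y at x = +15 mm, 72 mm apart. A fixed rail (10 mm thick, top at 65 mm) runs behind them at x = +64 mm; two blue cradles stand in front
- cradle_mid (a point): Point midway between the two blue cradles at the height of their seats (50 mm above the counter), axes as the rack's. Cradles: U-shaped forks 12 mm thick at y = -125 and +125 mm from here; slot open upward, 32 mm wide in x, flaring above 14 mm; horns end 30 mm above the seat. The bar belongs on both seats, lying along y, its origin at this point
- bar: Retaining bar, loose, 0.3 kg: steel, yellow bands, 24 mm wide (its x), 14 mm high, 290 mm long (its y), origin at the middle of its underside. Yellow end stops (50 mm wide, 6 mm thick, 14 mm high) go outside the cradles, 8 mm free play each end. Black grip block on the middle, 18 mm (x) by 40 mm (y), 14 to 58 mm above the underside: lift it by this. Either way round is right
- lever (a joint): Valve lever angle, rad: -0.5 = red (stop) notch, 0 = white (flush) notch, +0.5 = green (dose) notch; limits -0.58 and 0.58. Growing values swing the knob towards the valve's -y (right). A sprung detent pulls it into the nearest notch (ridges at about -0.25 and +0.25); throwing it takes about 4 N at the knob. It starts in the white or the green notch
- lever_knob (a point): Centre of the black ball knob, 30 mm in diameter, on the end of the lever, 115 mm from the pivot, 175 to 190 mm above the counter
- valve_pivot (a point): Point on the lever's pivot axis in the plane of the knob's swing, 75 mm above the counter, fixed to the grey valve block (75 by 100 mm, 52 mm high). x: the pivot axis, about away from the robot; y: about left. At angle q the knob is at y = -115 sin q, z = +115 cos q mm from here. A disc with red, white and green notches on its rim (radius 85 mm) stands 11 mm away on the +x side
- crate: Returns crate, fixed: open green box 100 mm (its x) by 184 mm (its y), 50 mm high, walls and floor 5 mm thick, origin at the centre of its underside. It takes two cartridges side by side along y
- full_blue: Full blue cartridge (0.35 kg; may be absent): blue body with a white label, blue cap; 60 mm in diameter, 118 mm tall, origin at the centre of its underside, z up its axis. Body to 72 mm, shoulder to 83 mm, then a cap 31 mm in diameter up to 118 mm: grip it by the cap from above
- full_orange: Full orange cartridge (0.35 kg; may be absent): orange body with a white label, orange cap; 60 mm in diameter, 118 mm tall, origin at the centre of its underside, z up its axis. Body to 72 mm, shoulder to 83 mm, then a cap 31 mm in diameter up to 118 mm: grip it by the cap from above
- full_violet: Full violet cartridge (0.35 kg; may be absent): violet body with a white label, violet cap; 60 mm in diameter, 118 mm tall, origin at the centre of its underside, z up its axis. Body to 72 mm, shoulder to 83 mm, then a cap 31 mm in diameter up to 118 mm: grip it by the cap from above
- bay_blue: The blue bay of the rack, fixed: blue disc 68 mm in diameter on the tray floor, and a tag of the same colour on the rear rail behind it. Origin at the disc's centre, on the tray floor 8 mm above the counter, axes as the rack's; the order of the colours varies
- bay_orange: The orange bay of the rack, fixed: orange disc 68 mm in diameter on the tray floor, and a tag of the same colour on the rear rail behind it. Origin at the disc's centre, on the tray floor 8 mm above the counter, axes as the rack's; the order of the colours varies
- bay_violet: The violet bay of the rack, fixed: violet disc 68 mm in diameter on the tray floor, and a tag of the same colour on the rear rail behind it. Origin at the disc's centre, on the tray floor 8 mm above the counter, axes as the rack's; the order of the colours varies
- spent_1: Spent cartridge (0.08 kg; may be absent): colourless, milky-clear body without label and white cap, at first standing in one of the bays; 60 mm in diameter, 118 mm tall, origin at the centre of its underside, z up its axis. Body to 72 mm, shoulder to 83 mm, then a cap 31 mm in diameter up to 118 mm: grip it by the cap from above
- spent_2: Spent cartridge (0.08 kg; may be absent): colourless, milky-clear body without label and white cap, at first standing in one of the bays; 60 mm in diameter, 118 mm tall, origin at the centre of its underside, z up its axis. Body to 72 mm, shoulder to 83 mm, then a cap 31 mm in diameter up to 118 mm: grip it by the cap from above
- cup: Bystander: white measuring cup, 64 mm wide, 60 mm tall, origin under its centre
- jar: Bystander: white jar with red lid, 72 mm wide, 100 mm tall, origin under its centre
- soap: Bystander: cream bar of soap, 60 by 90 by 35 mm, origin under its centre
Mind the look-alikes: they are no part of the job. What is shaped like the spent_2 but black or yellow is not meant.

How it is judged:
By the outcome, as a careful person would: the job done as asked, in the order asked, and still so for the second after the job is handed in, with the robot touching nothing.
Of spent_1, spent_2 only 1 to 2 are there at a start; the rules pass over those that are not, and their reading is None.
Of full_blue, full_orange, full_violet only 2 to 3 are there at a start; the rules pass over those that are not, and their reading is None.
At some moment in a run one of full_blue, full_orange, full_violet, bar may be knocked a few centimetres aside while the robot is not near it.
It also fails if it takes over 210 s, if anything falls off the work surface, if the arm or the gripper's body presses on something with over 40 N, if the wrist force passes 120 N, or if a joint passes its speed limit or range.

## Working session

There is one attempt and no reset: what is moved stays moved. The work goes in short steps, each a Python script; the robot and the scene stay as the last script left them, time stands still between calls to the robot, and variables do not carry over. Pictures are saved under pics/ and viewed, and the job is handed in when it is done.

```bash
ls; mkdir -p pics; python3 - <<'E'
from cell import robot, grip, kin, viewer
import cv2,numpy as np
o=robot.observe(); print({k:np.round(v,3) for k,v in o.items()})
for c in ["scene","side","wrist"]:
    im=viewer.read_camera(c); cv2.imwrite(f"pics/a_{c}.png",im[...,::-1])
    i=viewer.camera_info(c); print(c,np.round(i["camera_matrix"],1).tolist(),np.round(i["R"],3).tolist(),np.round(i["t"],1))
E
```

```text
pics
{'t': np.float64(0.0), 'joints': array([-0.043,  0.468, -0.012,  1.604,  0.006,  1.071, -0.056]), 'joint_velocities': array([-0.001, -0.   , -0.002,  0.   ,  0.001,  0.001,  0.002]), 'joint_torque': array([-0.0000e+00, -5.2057e+01, -1.3000e-02, -2.4375e+01, -5.7000e-02,
        1.7000e-02,  0.0000e+00]), 'tcp_pos': array([ 6.49386e+02, -9.00000e-02,  2.13610e+02]), 'tcp_rot': array([ 1.208,  1.21 , -1.211]), 'contact_force': array([-0.257,  0.045,  0.354]), 'wrist_torque': array([-0.034,  0.007, -0.022]), 'grip_width': np.float64(1.001)}
scene [[367.9, 0.0, 323.8], [0.0, 367.9, 205.5], [0.0, 0.0, 1.0]] [[-0.47, 0.883, -0.013], [0.678, 0.352, -0.645], [-0.565, -0.312, -0.764]] [ 235.7 -328.1 1407.6]
side [[478.6, 0.0, 319.3], [0.0, 478.6, 201.1], [0.0, 0.0, 1.0]] [[0.748, -0.663, 0.021], [-0.338, -0.409, -0.848], [0.571, 0.627, -0.53]] [-438.9  347.2 1129.8]
wrist [[345.4, 0.0, 319.6], [0.0, 345.4, 204.7], [0.0, 0.0, 1.0]] [[1.0, -0.001, -0.001], [-0.0, -0.961, 0.275], [-0.001, -0.275, -0.961]] [-649.7  -30.9  392.5]
```

View pics/a_scene.png

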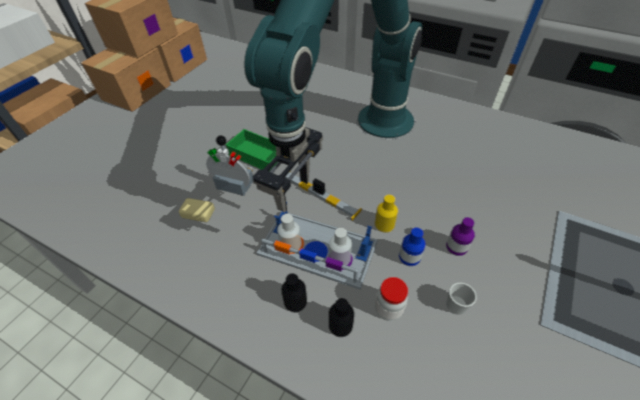

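View pics/a_side.png

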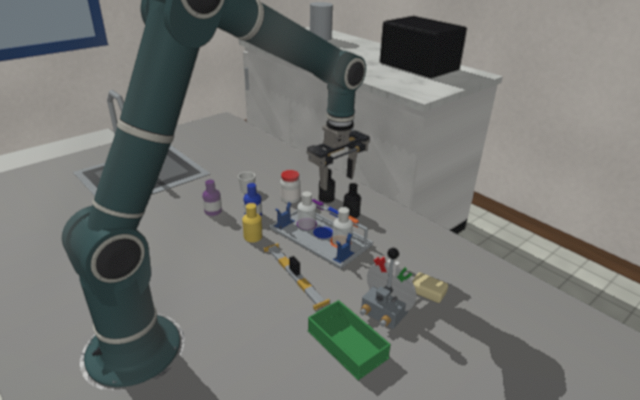

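View pics/a_wrist.png

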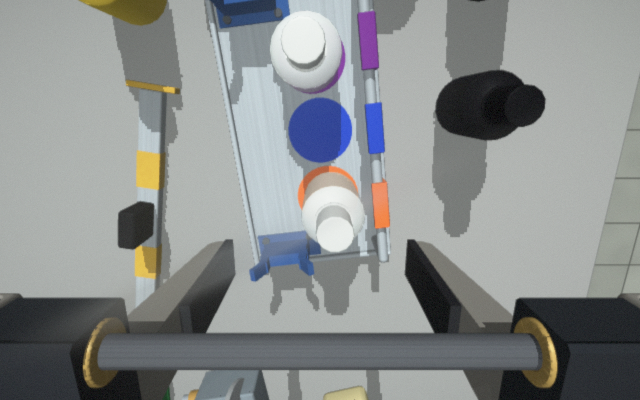

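```bash
cat > h.py <<'E'
from cell import robot, grip, kin, viewer
import cv2,numpy as np
from scipy.spatial.transform import Rotation as Ro
np.set_printoptions(suppress=True,precision=1,linewidth=150)
def pp(name,cam,info):
    r=[]
    for d in viewer.pinpoint(name,cam):
        r.append((round(float(d["confidence"]),2), info["R"].T@(np.array(d["at"])-info["t"])))
    return r
def look(cam,fn=None,names=()):
    info=viewer.camera_info(cam); im=viewer.read_camera(cam)
    if fn: cv2.imwrite("pics/"+fn,im[...,::-1])
    for n in names:
        for c,p in pp(n,cam,info)[:4]:
            print(cam,n,c,p)
    return im,info
def proj(info,X):
    c=info["R"]@np.asarray(X,float)+info["t"]; u=info["camera_matrix"]@c; return u[:2]/u[2]
def ray(info,uv,z):
    K=info["camera_matrix"];d=info["R"].T@np.linalg.solve(K,[uv[0],uv[1],1.]);o=-info["R"].T@info["t"]
    return o+d*(z-o[2])/d[2]
E
python3 - <<'E'
from h import *
N=["rack","cradle_mid","bar","lever_knob","valve_pivot","crate","full_blue","full_violet","full_orange","bay_blue","bay_orange","bay_violet","spent_1","cup","jar","soap"]
for c in ["scene","side","wrist"]: look(c,None,N)
print(Ro.from_rotvec(robot.observe()["tcp_rot"]).as_matrix()); print(robot.observe()["t"])
E
```

```text
scene rack 0.58 [635.3  48.4   2.6]
scene rack 0.19 [ 548.6 -305.4   75.1]
scene lever_knob 0.43 [ 551.  -304.4  187.9]
scene lever_knob 0.36 [ 544.5 -304.5   77.5]
scene valve_pivot 0.67 [ 546.4 -305.3   74.1]
scene crate 0.86 [ 395.6 -320.6   -1.7]
scene full_blue 0.62 [543.3 290.4   1. ]
scene full_violet 0.86 [449.7 389.9   1.5]
scene bay_blue 0.76 [648.6  55.2   4.9]
scene bay_violet 0.58 [640.7 121.3   9.6]
scene spent_1 0.8 [803.5 204.3  -1.1]
scene spent_1 0.79 [801.1  75.7  -0.7]
scene spent_1 0.63 [661.8 -17.5   5.5]
scene spent_1 0.6 [593.3  44.1  50.4]
scene cup 0.76 [622.4 440.6   1. ]
scene jar 0.63 [711.6 289.7  -0.2]
scene soap 0.64 [ 690.3 -329.6    2. ]
side rack 0.62 [637.5  46.3  -1.3]
side cradle_mid 0.4 [644.4 123.   11.2]
side bar 0.58 [454.2 -37.5   3.7]
side lever_knob 0.7 [ 546.5 -304.   189.7]
side valve_pivot 0.94 [ 548.8 -300.5   74.8]
side crate 0.58 [ 394.3 -318.8   -0.3]
side full_blue 0.69 [ 690.3 -333.8    0.9]
side full_blue 0.54 [542.2 285.1  -3.4]
side full_blue 0.22 [646.4 122.2   8.9]
side full_violet 0.72 [452.8 394.6  -1.5]
side full_violet 0.
[... 256 characters left out ...]
 123.8   8.4]
side spent_1 0.9 [636.1 119.7   7.4]
side spent_1 0.86 [799.5  77.8  -2.2]
side spent_1 0.81 [661.8 -15.5   6.2]
side spent_1 0.7 [800.8 207.2   1.3]
side cup 0.79 [620.  436.2   1. ]
side jar 0.9 [706.1 294.2   1.8]
side jar 0.32 [619.3 436.1   1.4]
side jar 0.28 [ 549.4 -297.4   75.6]
side soap 0.94 [ 687.3 -329.9   -1.3]
side soap 0.32 [635.3  46.6  -2.3]
wrist cradle_mid 0.94 [596.3  43.6  50.2]
wrist bar 0.66 [458.8 -38.6  -0.5]
wrist lever_knob 0.51 [635.5 119.1  10.3]
wrist bay_blue 0.63 [646.6  51.1   5.8]
wrist spent_1 0.77 [637.5 121.    8.8]
wrist spent_1 0.76 [800.2  79.3   4.4]
wrist spent_1 0.65 [660.  -21.3  10.6]
[[ 0.  1. -0.]
 [-0. -0. -1.]
 [-1.  0.  0.]]
2.7
```

```bash
python3 - <<'E'
from h import *
rot=np.array([1.2092,1.2092,-1.2092])
grip(0.0,20)
robot.servo_line([640,-10,320],feed=250)
robot.movep([548,-365,300],rot)
look("wrist","b_w.png",["lever_knob","valve_pivot","crate"])
robot.servo_line([548,-365,175],feed=150)
y0=-365
for y in [-335,-320,-300,-285,-276]:
    robot.servo_line([548,y,175 if y<-320 else 170],feed=60); o=robot.observe(); print(y,o["contact_force"],o["tcp_pos"])
look("side","b_s.png",["lever_knob"])
robot.servo_line([548,-330,172],feed=100)
robot.servo_line([548,-340,300],feed=250)
look("side","b_s2.png",["lever_knob"])
look("scene","b_c2.png",["lever_knob","crate"])
print(robot.observe()["t"])
E
```

```text
wrist lever_knob 0.64 [ 549.9 -305.3  190.4]
wrist valve_pivot 0.87 [ 549.8 -303.8   75.6]
wrist crate 0.68 [ 390.3 -318.7    4.3]
-335 [-0.7 -0.4 -0. ] [ 548.1 -335.   175.2]
-320 [ 0.1 -9.2  2.8] [ 547.8 -324.5  171.2]
-300 [ 0.4 -0.6 -0.3] [ 548.3 -298.8  169.7]
-285 [ 0.1 -0.5  0.2] [ 548.2 -284.4  170. ]
-276 [ 0.2  0.  -1.2] [ 548.1 -275.4  170.1]
side lever_knob 0.79 [ 538.4 -247.7  177. ]
side lever_knob 0.62 [600.7  45.1  49.2]
side lever_knob 0.83 [ 536.8 -249.8  175.8]
scene lever_knob 0.64 [ 541.7 -248.   174.1]
scene crate 0.56 [ 394.1 -319.7   -3.6]
11.1417
```

View pics/b_s2.png

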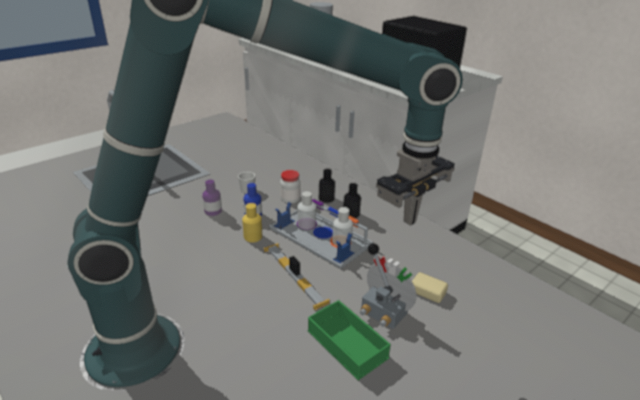

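View pics/b_w.png

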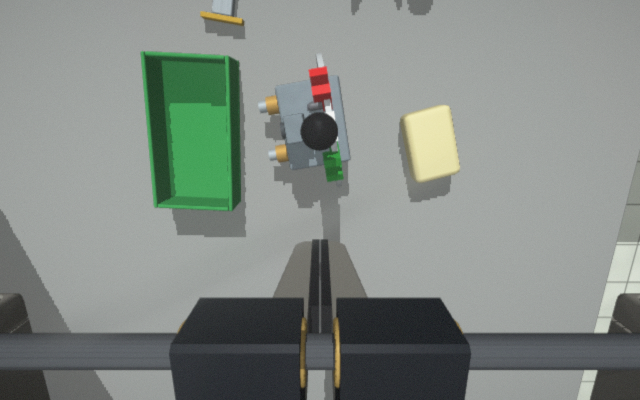

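```bash
python3 - <<'E'
from h import *
rot=np.array([1.2092,1.2092,-1.2092])
im,info=look("wrist","c_w.png",["crate"])
hsv=cv2.cvtColor(im,cv2.COLOR_RGB2HSV)
m=cv2.inRange(hsv,(50,120,40),(75,255,255)); 
n,l,s,c=cv2.connectedComponentsWithStats(m); k=1+np.argmax(s[1:,4]); 
cnt=cv2.findContours((l==k).astype(np.uint8),0,1)[0][0]
h=cv2.convexHull(cnt)[:,0].astype(float)
W=np.array([ray(info,p+0,50)[:2] for p in h]); 
r=cv2.minAreaRect(W.astype(np.float32)); print("crate rect@50",r)
print([ray(info,p,50)[:2] for p in cv2.boxPoints(cv2.minAreaRect(h.astype(np.float32)))])
grip(0.6)
robot.movep([600,-60,350],rot)
im,info=look("wrist","c_w2.png",["rack","bar","cradle_mid","bay_blue","bay_orange","bay_violet","spent_1"])
print(info["R"],info["t"])
np.savez("c_w2.npz",R=info["R"],t=info["t"],K=info["camera_matrix"])
E
```

```text
wrist crate 0.94 [ 394.2 -316.9    5.5]
crate rect@50 ((397.8725280761719, -319.7552490234375), (182.3875274658203, 107.85316467285156), 87.4417495727539)
[array([ 348. , -227.3]), array([ 449.7, -219. ]), array([ 454.6, -410.8]), array([ 339.3, -421.5])]
wrist rack 0.73 [630.8  49.1   3.1]
wrist bar 0.76 [456.7 -45.3   2.4]
wrist cradle_mid 0.76 [599.2  47.   52.9]
wrist bay_blue 0.94 [652.   50.5   5.1]
wrist bay_orange 0.6 [ 690.1 -334.2    5.8]
wrist bay_orange 0.31 [ 549.4 -296.3   76. ]
wrist spent_1 0.82 [637.7 120.2   8. ]
wrist spent_1 0.79 [663.6 -16.4  12.1]
wrist spent_1 0.65 [800.3  76.9   2.8]
wrist spent_1 0.54 [ 689.6 -331.8    2.1]
[[ 1.  -0.  -0. ]
 [-0.  -1.   0.3]
 [-0.  -0.3 -1. ]] [-600.3 -126.6  505.8]
```

View pics/c_w2.png

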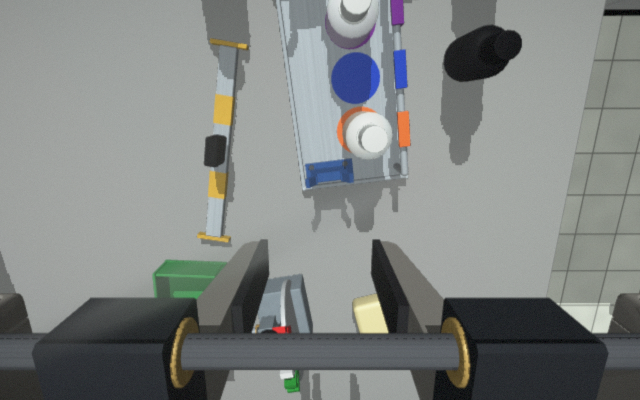

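View pics/c_w.png

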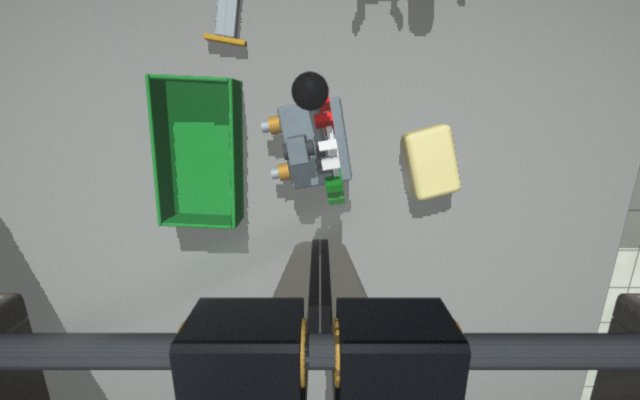

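```bash
python3 - <<'E'
from h import *
rot=np.array([1.2092,1.2092,-1.2092])
robot.movep([620,-20,400],rot)
im,info=look("wrist","d_w.png",["rack","cradle_mid","bay_blue","bay_violet","bay_orange"])
np.savez("d_w.npz",R=info["R"],t=info["t"],K=info["camera_matrix"])
hsv=cv2.cvtColor(im,cv2.COLOR_RGB2HSV)
m=cv2.inRange(hsv,(110,150,60),(130,255,255))
n,l,s,c=cv2.connectedComponentsWithStats(m)
for i in range(1,n):
    if s[i,4]>60: print(s[i],c[i],ray(info,c[i],8))
cv2.imwrite("pics/d_crop.png",cv2.resize(im[0:240,200:460,::-1],None,fx=3,fy=2.5,interpolation=cv2.INTER_CUBIC))
E
```

```text
wrist rack 0.87 [630.7  50.4   8. ]
wrist cradle_mid 0.81 [599.1  48.3  49.9]
wrist bay_blue 0.77 [651.2  49.6   3.5]
wrist bay_orange 0.88 [657.3 -19.1   5.1]
wrist bay_orange 0.52 [630.7  50.7   4.1]
[ 318   89   41   43 1392] [338.  109.6] [650.4  53.    8. ]
[370  90  11  33 301] [375.  105.9] [708.3  58.7   8. ]
```

View pics/d_crop.png

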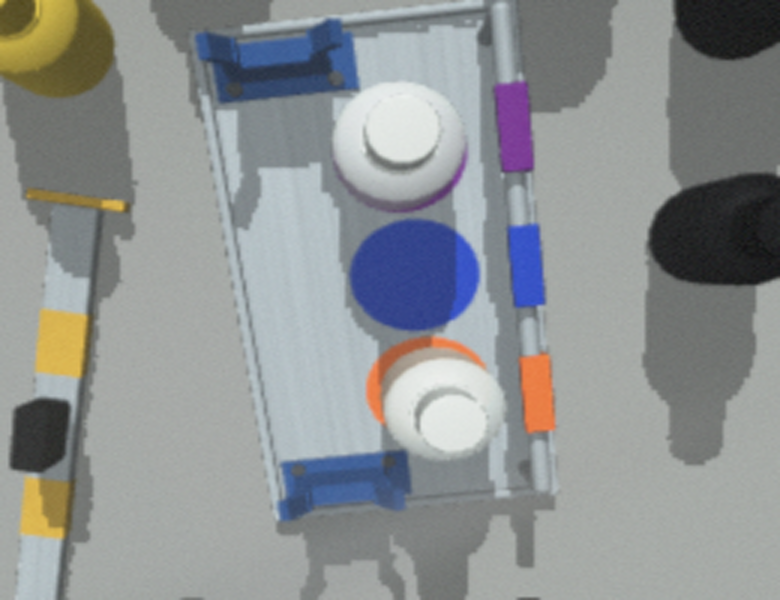

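```bash
python3 - <<'E'
from h import *
d=np.load("d_w.npz"); info=dict(R=d["R"],t=d["t"],camera_matrix=d["K"])
bl=ray(info,(292.3,206),14)[:2]; br=ray(info,(384.3,197.2),14)[:2]; tl=ray(info,(264.3,14.8),14)[:2]
print(bl,br,tl,np.linalg.norm(br-bl),np.linalg.norm(tl-bl))
v=tl-bl; print("yaw",np.arctan2(-v[0],v[1])); v=br-bl; print("yaw",np.arctan2(v[1],v[0])); print("centre",(tl+br)/2)
# fit all: bl/br/tl + disc
from scipy.optimize import least_squares
P=np.array([[-80,-150],[80,-150],[-80,150],[15,0]]); Q=np.array([bl,br,tl,[650.4,53.0]])
def f(x):
    R=np.array([[np.cos(x[2]),-np.sin(x[2])],[np.sin(x[2]),np.cos(x[2])]]); return ((P@R.T+x[:2])-Q).ravel()
s=least_squares(f,[636,48,.1]); print(s.x, s.fun.round(1), )
x=s.x;R=np.array([[np.cos(x[2]),-np.sin(x[2])],[np.sin(x[2]),np.cos(x[2])]])
for n,p in dict(bo=[15,-72],bb=[15,0],bv=[15,72],).items(): print(n,R@p+x[:2])
im=cv2.imread("pics/c_w.png")
E
```

```text
[ 575.6 -103.2] [729.5 -87.9] [541.  185.6] 154.69084842842852 290.9419871848467
yaw 0.11930831215075068
yaw 0.09961934679776259
centre [635.3  48.9]
[636.   51.    0.1] [-1.9 -3.9  3.1 -1.  -1.7  5.2  0.5 -0.3]
bo [659.1 -18.8]
bb [650.9  52.7]
bv [642.6 124.2]
```

```bash
python3 - <<'E'
from h import *
d=np.load("d_w.npz"); R=d["R"]; c=-R.T@d["t"]+np.array([548-620,-340+20,300-400.]); info=dict(R=R,t=-R@c,camera_matrix=d["K"])
P=[ray(info,p,50)[:2] for p in [(147,75),(242,80),(243,228),(160,227)]]
print(P,[np.linalg.norm(P[i]-P[i-1]) for i in range(4)],np.mean(P,0))
E
python3 - <<'E'
import cv2
im=cv2.imread("pics/c_w.png"); cv2.imwrite("pics/c_crop.png",cv2.resize(im[60:240,130:260],None,fx=4,fy=3,interpolation=cv2.INTER_CUBIC))
E
```

```text
[array([ 351.3, -227.6]), array([ 459.8, -232.8]), array([ 450.1, -413.5]), array([ 342.9, -412.2])] [np.float64(184.80666208605135), np.float64(108.65895229945946), np.float64(180.91419764485812), np.float64(107.22083162166174)] [ 401.  -321.5]
```

View pics/c_crop.png

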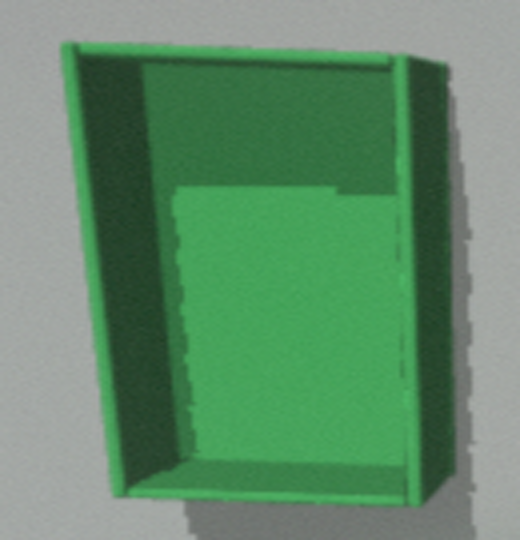

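```bash
python3 - <<'E'
from h import *
d=np.load("d_w.npz"); R=d["R"]; c=-R.T@d["t"]+np.array([548-620,-340+20,300-400.]); info=dict(R=R,t=-R@c,camera_matrix=d["K"])
P=[ray(info,p,50)[:2] for p in [(146.3,75),(232,78.3),(235,228.3),(158.8,225.7)]]
print(P,[np.linalg.norm(P[i]-P[i-1]) for i in range(4)],np.mean(P,0))
v=P[0]-P[3];w=P[1]-P[2];print([np.arctan2(-a[0],a[1]) for a in(v,w)])
E
```

```text
[array([ 350.5, -227.6]), array([ 448.5, -231. ]), array([ 439.8, -413.9]), array([ 341.6, -410.4])] [np.float64(183.05353884388006), np.float64(98.01396643920216), np.float64(183.107480638555), np.float64(98.21923527775901)] [ 395.1 -320.7]
[np.float64(-0.04859740756203465), np.float64(-0.04747244485670751)]
```

```bash
cat >> h.py <<'E'
R0=Ro.from_rotvec([1.2092,1.2092,-1.2092])
def dn(psi): return (Ro.from_euler("z",psi)*R0).as_rotvec()
def st(tag=""):
    o=robot.observe(); print(tag,"t %.1f"%o["t"],"tcp",o["tcp_pos"],"F",o["contact_force"],"g %.3f"%o["grip_width"])
    return o
def pick(x,y,psi,base,op=0.6,N=25,zsafe=310,h=87):
    grip(op,N)
    robot.movep([x,y,zsafe],dn(psi)); robot.servo_line([x,y,base+h],feed=150)
    grip(0.0,N); st("gripped"); robot.servo_line([x,y,zsafe],feed=200); return st("lifted")
def place(x,y,psi,base,op=0.6,zsafe=310,h=87):
    robot.movep([x,y,zsafe],dn(psi)); robot.servo_line([x,y,base+h+15],feed=200); robot.servo_line([x,y,base+h+1],feed=40)
    st("down"); grip(op); robot.servo_line([x,y,zsafe],feed=220); st("off")
E
python3 - <<'E'
from h import *
pick(661.8,-17.7,0.113,8)
place(396.8,-276.5,1.5708-0.045,5)
pick(637,120.3,0.113,8)
place(392.8,-363.5,1.5708-0.045,5)
look("side","e_s.png",["full_blue","full_violet","bar","crate","spent_1","lever_knob"])
look("scene","e_c.png",["full_blue","full_violet","bar","spent_1"])
E
```

```text
gripped t 17.1 tcp [661.9 -17.7  95.2] F [-0.6  0.3  1.9] g 0.331
lifted t 18.4 tcp [661.1 -17.7 308.5] F [ 0.4  1.3 -1.5] g 0.336
down t 21.7 tcp [ 396.7 -276.4   92.8] F [0.3 0.4 0. ] g 0.331
off t 23.4 tcp [ 396.2 -276.1  308.9] F [ 0.  -1.5 -0.4] g 0.598
gripped t 27.7 tcp [637.2 120.3  95.3] F [ 0.1 -0.   1.5] g 0.333
lifted t 28.9 tcp [636.3 120.  308.5] F [ 0.1 -0.2 -0.6] g 0.335
down t 32.6 tcp [ 392.7 -363.4   92.8] F [-0.1 -0.3 -0.2] g 0.332
off t 34.3 tcp [ 392.2 -363.   308.8] F [ 0.2  0.2 -0.1] g 0.601
side full_blue 0.6 [543.2 284.2  -1.6]
side full_violet 0.8 [453.5 395.6   0.3]
side full_violet 0.54 [650.9  52.6   6.3]
side bar 0.69 [451.7 -35.9   1.7]
side bar 0.15 [ 538.3 -252.8  179.2]
side crate 0.75 [ 393.3 -317.8    0.9]
side spent_1 0.87 [802.6 207.8  -1.1]
side spent_1 0.86 [ 397.8 -272.6    5.3]
side spent_1 0.69 [470.9 186.6  -0.1]
side spent_1 0.59 [ 390.9 -360.9    7.8]
side lever_knob 0.73 [ 538.2 -252.7  177.4]
side lever_knob 0.31 [653.2 -13.3   9.7]
scene full_blue 0.83 [544.6 290.8  -0.3]
scene full_violet 0.91 [449.8 392.8   2.4]
scene bar 0.57 [454.1 -47.4   0.7]
scene spent_1 0.83 [471.  185.5  -1.4]
scene spent_1 0.71 [804.2 205.8  -4. ]
scene spent_1 0.67 [595.   42.9  49.5]
scene spent_1 0.6 [ 396.2 -273.9    4.7]
```

View pics/e_s.png

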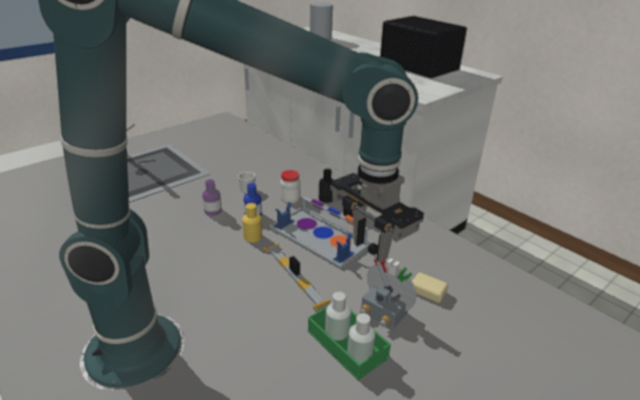

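View pics/e_c.png

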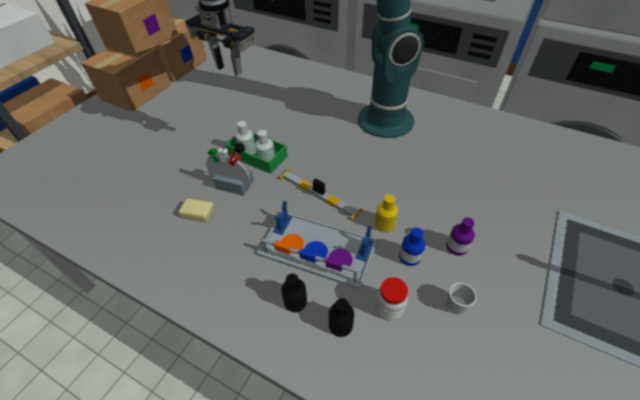

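```bash
python3 - <<'E'
from h import *
robot.movep([620,-20,400],dn(0))
im,info=look("wrist","f_w.png",["bay_blue","bay_violet","bay_orange","cradle_mid"])
hsv=cv2.cvtColor(im,cv2.COLOR_RGB2HSV)
for nm,lo,hi in [("b",110,130),("v",131,165),("o",4,18)]:
    m=cv2.inRange(hsv,(lo,120,50),(hi,255,255))
    n,l,s,c=cv2.connectedComponentsWithStats(m)
    for i in range(1,n):
        if s[i,4]>100:
            cnt=cv2.findContours((l==i).astype(np.uint8),0,1)[0][0]
            e=cv2.fitEllipse(cnt); print(nm,s[i],ray(info,e[0],8))
robot.movep([544,225,330],dn(0))
look("wrist","f_w2.png",["full_blue","full_violet"])
st()
cv2.imwrite("pics/f_crop.png",cv2.resize(im[0:240,200:460,::-1],None,fx=3,fy=2.5,interpolation=cv2.INTER_CUBIC))
np.savez("f_w.npz",R=info["R"],t=info["t"],K=info["camera_matrix"])
E
```

```text
wrist bay_blue 0.79 [648.9  48.7   6.8]
wrist bay_violet 0.93 [643.5 121.9  12.9]
wrist bay_orange 0.85 [654.1 -18.5   6.7]
wrist bay_orange 0.37 [642.3 119.9   9.5]
wrist cradle_mid 0.6 [595.5  45.5  54.2]
wrist cradle_mid 0.47 [ 690.3 -335.2    0.5]
b [ 318   87   42   44 1484] [650.   53.1   8. ]
b [370  88  12  34 332] [708.2  60.    8. ]
b [297 180  40  21 417] [615.8 -78.6   8. ]
v [366  32  12  35 348] [698.6 139.6   8. ]
v [ 312   36   44   47 1600] [641.6 124.9   8. ]
o [ 323  134   41   41 1343] [658.6 -18.7   8. ]
o [374 140  12  32 301] [718.  -21.2   8. ]
wrist full_blue 0.97 [542.3 291.   -5.7]
wrist full_violet 0.82 [448.7 393.7   1.2]
 t 38.3 tcp [545.2 223.2 330.3] F [ 0.9 -0.  -0.7] g 0.605
```

View pics/f_crop.png

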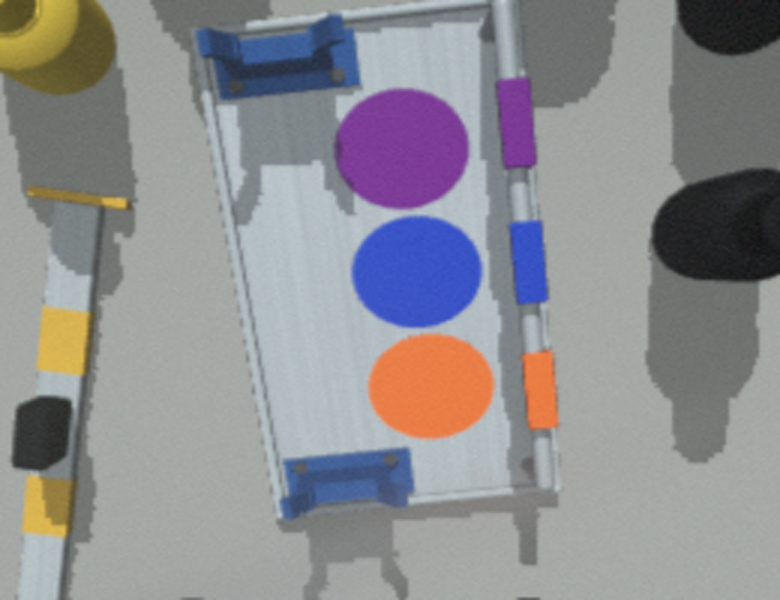

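View pics/f_w2.png

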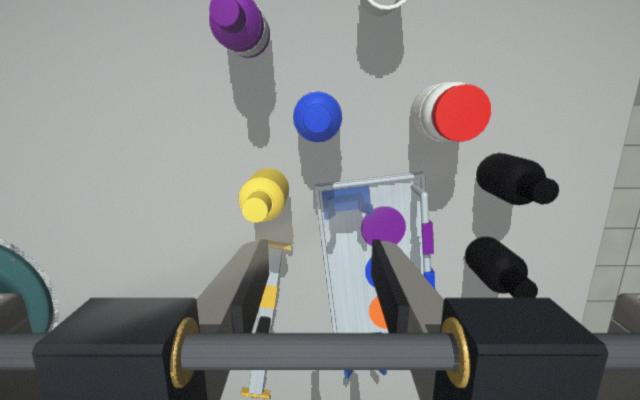

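```bash
python3 - <<'E'
from h import *
i=viewer.camera_info("wrist")
print(ray(i,(318.5,117),118),ray(i,(228,12),118))
pick(543.4,288.7,0.118,0)
place(650,52.6,0.118,8)
robot.movep([450,330,330],dn(0))
look("wrist","g_w.png",["full_blue","full_violet"]);st()
i=viewer.camera_info("wrist"); np.savez("g_w.npz",R=i["R"],t=i["t"],K=i["camera_matrix"])
E
```

```text
[544.9 289.4 118. ] [455.3 391.2 118. ]
gripped t 41.0 tcp [543.3 288.7  87.2] F [-2.4 -0.   1.5] g 0.330
lifted t 42.3 tcp [542.8 288.2 308.4] F [-0.1 -0.4 -3.4] g 0.330
down t 44.9 tcp [649.9  52.6  95.8] F [-0.4  0.5 -3.4] g 0.331
off t 46.6 tcp [649.3  52.4 308.5] F [-0.5 -0.   0.1] g 0.602
wrist full_violet 0.58 [447.6 393.6   0.4]
 t 48.0 tcp [451.1 328.8 329.6] F [-0.4  0.6 -0. ] g 0.602
```

View pics/g_w.png

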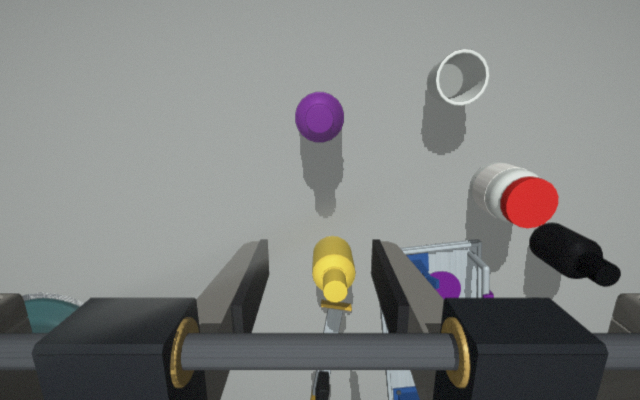

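```bash
python3 - <<'E'
from h import *
pick(450.7,393.6,0.118,0)
place(641.6,124.4,0.118,8)
robot.movep([620,-40,400],dn(0))
im,i=look("wrist","h_w.png",["full_blue","full_violet","bar","cradle_mid"]);st()
np.savez("h_w.npz",R=i["R"],t=i["t"],K=i["camera_matrix"])
robot.movep([470,-110,330],dn(0))
im,i=look("wrist","h_w2.png",["bar"])
np.savez("h_w2.npz",R=i["R"],t=i["t"],K=i["camera_matrix"])
E
```

```text
gripped t 50.8 tcp [450.7 393.7  87.2] F [-0.2 -0.1  1.9] g 0.330
lifted t 52.0 tcp [450.2 393.  308.5] F [-0.3  0.9 -2.6] g 0.332
down t 54.9 tcp [641.4 124.4  95.7] F [ 0.1 -0.  -2.5] g 0.333
off t 56.6 tcp [640.9 124.1 308.5] F [-0.6  0.   0.1] g 0.598
wrist full_blue 0.65 [646.5  55.9   6.3]
wrist full_violet 0.62 [644.8 124.2   8.7]
wrist full_violet 0.35 [659.5 -18.    5.5]
wrist bar 0.86 [458.  -41.8  -1.8]
wrist cradle_mid 0.7 [596.7  48.1  52.4]
 t 57.6 tcp [619.9 -38.1 399. ] F [-0.1  0.5 -0.4] g 0.602
wrist bar 0.77 [454.3 -42.9   0.5]
```

View pics/h_w.png

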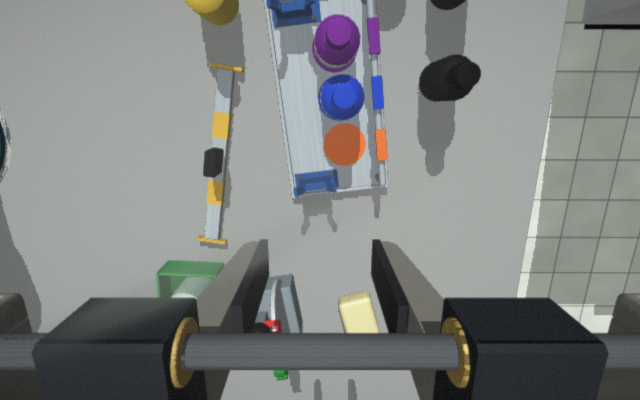

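View pics/h_w2.png

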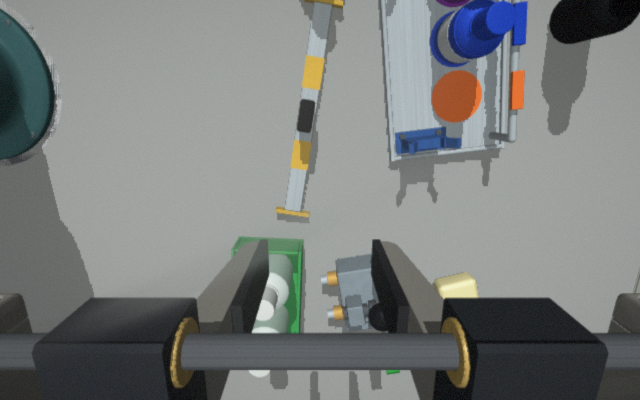

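```bash
python3 - <<'E'
import cv2
im=cv2.imread("pics/h_w2.png"); cv2.imwrite("pics/h_crop.png",cv2.resize(im[0:230,260:360],None,fx=4,fy=2.6,interpolation=cv2.INTER_CUBIC))
im=cv2.imread("pics/f_w.png"); cv2.imwrite("pics/f_cropA.png",cv2.resize(im[0:45,255:330],None,fx=8,fy=8,interpolation=cv2.INTER_CUBIC)); cv2.imwrite("pics/f_cropB.png",cv2.resize(im[170:220,285:360],None,fx=8,fy=8,interpolation=cv2.INTER_CUBIC))
E
```

```text
(no output)
```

View pics/h_crop.png

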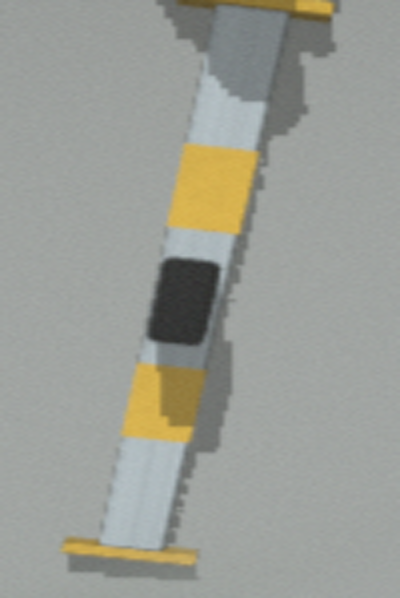

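View pics/f_cropA.png

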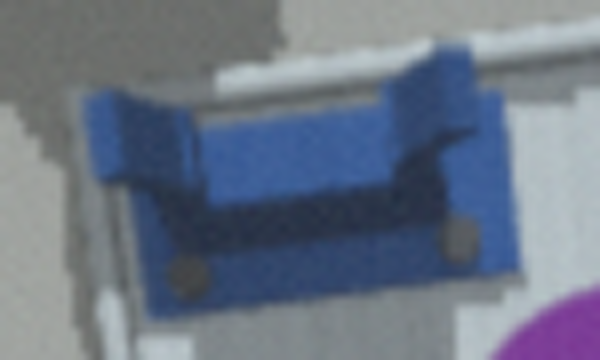

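View pics/f_cropB.png

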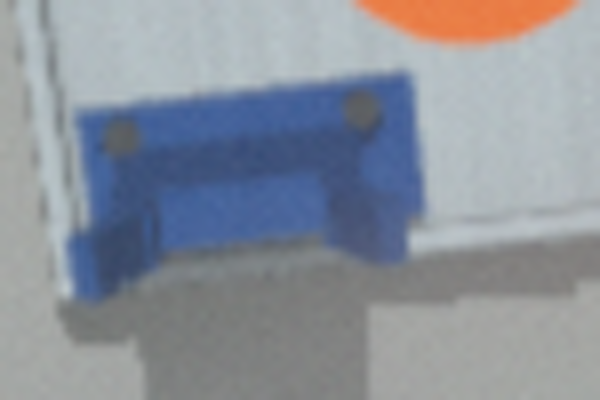

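```bash
python3 - <<'E'
from h import *
def L(f):
    d=np.load(f); return dict(R=d["R"],t=d["t"],camera_matrix=d["K"])
i=L("f_w.npz")
for z,a,b in [(80,(290,14.2),(315.1,201.5)),(50,(292.5,19.4),(315.6,196))]:
    A=ray(i,a,z)[:2];B=ray(i,b,z)[:2];v=A-B;print(z,A,B,(A+B)/2,np.linalg.norm(v),np.arctan2(-v[0],v[1]))
c=np.array([650,52.8]);y=.118;Rm=np.array([[np.cos(y),-np.sin(y)],[np.sin(y),np.cos(y)]])
print("mid in rack from disc:",[ (Rm.T@(np.array(p)-c)+[15,0]) for p in [(596.7,46)]])
i=L("h_w2.npz")
g=lambda u,v:(260+u/4,v/2.6)
T=ray(i,g(256,4),14);Bt=ray(i,g(130,549),14);print("bar ends",T,Bt,(T+Bt)/2,np.linalg.norm(T-Bt)); v=T-Bt;print("yaw",np.arctan2(-v[0],v[1]))
print("block top",ray(i,g(185,300),58))
E
```

```text
80 [582.7 169.5] [613.5 -78.7] [598.1  45.4] 250.08267070627016 0.12335054450600422
50 [583.6 170. ] [613.9 -78.1] [598.8  46. ] 249.9355999253002 0.1212644728231711
mid in rack from disc: [array([-38.7,  -0.5])]
bar ends [478.   94.7  14. ] [ 432.5 -181.    14. ] [455.3 -43.2  14. ] 279.49616184665933
yaw -0.1635968581354629
block top [455.8 -42.9  58. ]
```

```bash
python3 - <<'E'
from h import *
x,y,ya=455.7,-43.0,-0.164
grip(0.55,10)
robot.movep([x,y,150],dn(ya)); robot.servo_line([x,y,24],feed=120)
grip(0.0,10); st("sq"); grip(0.5)
robot.servo_line([x,y,110],feed=150)
robot.movep([x,y,110],dn(ya+np.pi/2)); grip(0.75,10)
robot.servo_line([x,y,22],feed=100)
grip(0.0,45); st("grip")
robot.servo_line([x,y,200],feed=120); st("up")
look("side","i_s.png",["bar"]); look("scene","i_c.png",["bar"])
E
```

```text
sq t 61.3 tcp [455.3 -43.   24.1] F [-1.3  0.1  3.6] g 0.198
grip t 66.0 tcp [455.8 -43.2  22.2] F [-0.8 -0.5  4. ] g 0.433
up t 67.6 tcp [455.2 -42.9 199.4] F [ 0.3 -0.5 -2.7] g 0.436
side bar 0.79 [456.1 -39.5 180. ]
side bar 0.66 [ 399.1 -272.8    1.9]
scene bar 0.72 [455.4 -46.4 177.5]
```

View pics/i_s.png

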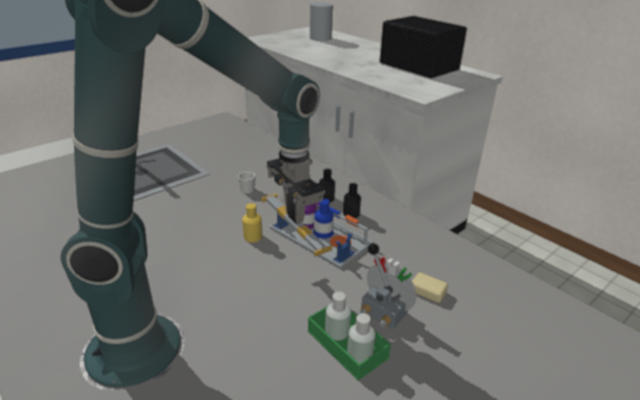

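```bash
python3 - <<'E'
from h import *
p=[598.3,46.0]
robot.movep([*p,200],dn(0.12+np.pi/2))
robot.servo_line([*p,116],feed=120); robot.hold(0.2); st("above")
look("side","j_s.png",["bar"]); im,i=look("scene","j_c.png",["bar","cradle_mid"])
cv2.imwrite("pics/j_cc.png",cv2.resize(im[170:300,220:420,::-1],None,fx=4,fy=4,interpolation=cv2.INTER_CUBIC))
im=cv2.imread("pics/j_s.png");cv2.imwrite("pics/j_sc.png",cv2.resize(im[150:290,230:400],None,fx=4,fy=4,interpolation=cv2.INTER_CUBIC))
E
```

```text
above t 69.6 tcp [598.8  46.  116.8] F [ 0.6 -0.2 -2.1] g 0.431
side bar 0.58 [599.2  47.4  94.4]
scene bar 0.72 [600.6  45.5  97.5]
scene cradle_mid 0.88 [593.7  42.1  51.4]
scene cradle_mid 0.24 [650.3  49.7   9.8]
```

View pics/j_cc.png

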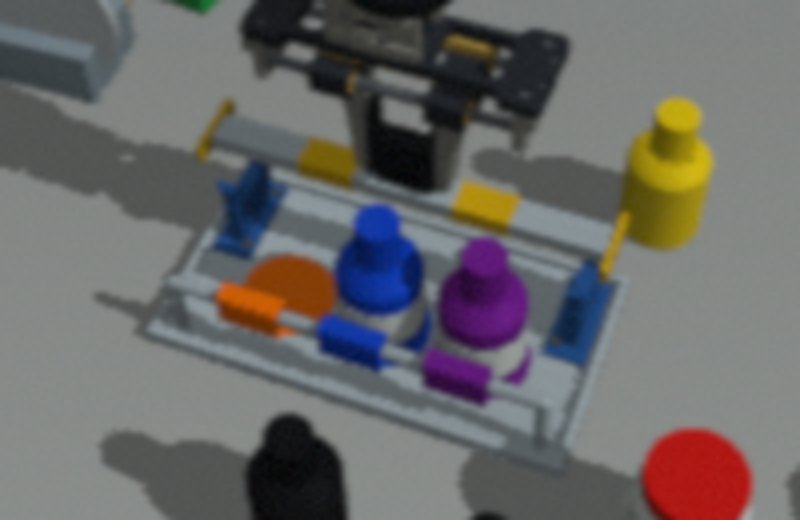

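View pics/j_sc.png

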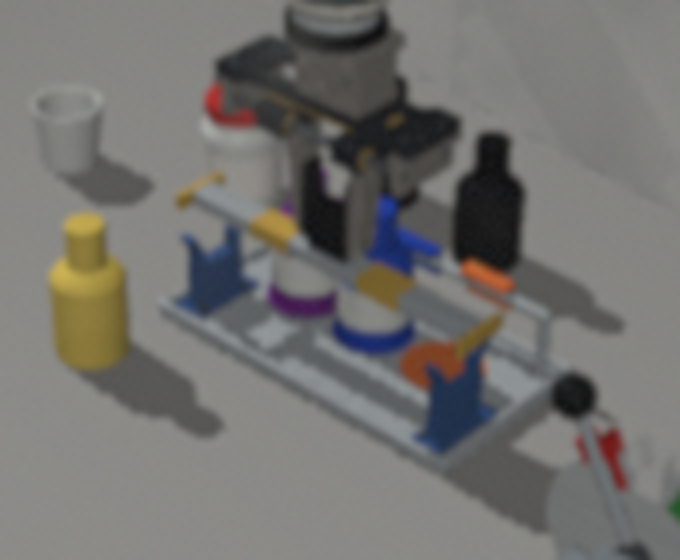

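```bash
python3 - <<'E'
from h import *
p=[597.9,46.0]
for z in [104,94,88,82,78,75,73,71.5]:
    robot.servo_line([*p,z],feed=50); o=st(str(z))
    if o["contact_force"][2]>12: break
look("side","k_s.png",["bar"]); im,i=look("scene","k_c.png",["bar"])
E
```

```text
104 t 70.2 tcp [597.5  46.  103.4] F [ 0.3 -0.4 -2.8] g 0.432
94 t 70.6 tcp [597.6  46.   93.5] F [ 0.3 -0.2 -2.1] g 0.434
88 t 70.8 tcp [597.6  45.9  87.6] F [-0.4 -0.5 -3.6] g 0.432
82 t 71.1 tcp [597.6  45.9  81.6] F [ 0.  -0.  -2.2] g 0.433
78 t 71.4 tcp [597.7  45.9  77.7] F [-0.  -0.1 -2.7] g 0.435
75 t 71.6 tcp [597.8  45.9  74.8] F [-0.8  0.6 -2.4] g 0.432
73 t 71.9 tcp [597.8  46.   72.9] F [-0.6  0.1 -3.2] g 0.431
71.5 t 72.1 tcp [598.2  46.1  72.3] F [-1.9 -0.5  4.3] g 0.434
side bar 0.71 [595.6  50.5  51.5]
scene bar 0.77 [600.9  46.4  50.2]
```

```bash
python3 - <<'E'
from h import *
grip(0.62,20); robot.hold(0.2)
p=[597.9,46.0]
robot.servo_line([*p,250],feed=150); robot.movep([560,-100,380],dn(0))
st()
im,i=look("wrist","l_w.png",["bar","full_blue","full_violet"])
look("side","l_s.png",["bar","full_blue","full_violet","lever_knob"]); im2,i=look("scene","l_c.png",["bar","full_blue","full_violet"])
cv2.imwrite("pics/l_cc.png",cv2.resize(im2[170:300,220:420,::-1],None,fx=4,fy=4,interpolation=cv2.INTER_CUBIC))
im=cv2.imread("pics/l_s.png");cv2.imwrite("pics/l_sc.png",cv2.resize(im[150:290,230:400],None,fx=4,fy=4,interpolation=cv2.INTER_CUBIC))
E
```

```text
t 75.4 tcp [559.8 -99.3 379.1] F [ 0.2 -1.1 -1. ] g 0.620
wrist full_blue 0.82 [651.6  55.5   3.5]
wrist full_blue 0.53 [599.6  47.   49.6]
side bar 0.58 [599.2  53.2  52.3]
side full_blue 0.74 [651.5  46.2   4.8]
side full_blue 0.53 [618.8 436.   -0.6]
side full_violet 0.73 [637.3  45.4  -2.4]
side full_violet 0.69 [644.8 126.8   5.9]
side full_violet 0.24 [ 397.7 -273.5   -0.2]
side lever_knob 0.64 [ 538.6 -252.6  176.8]
scene bar 0.75 [598.9  42.5  49.4]
scene bar 0.17 [656.8 -21.5   8.8]
scene full_blue 0.65 [651.2  49.5   9.8]
scene full_violet 0.86 [643.7 121.    9.9]
```

View pics/l_cc.png

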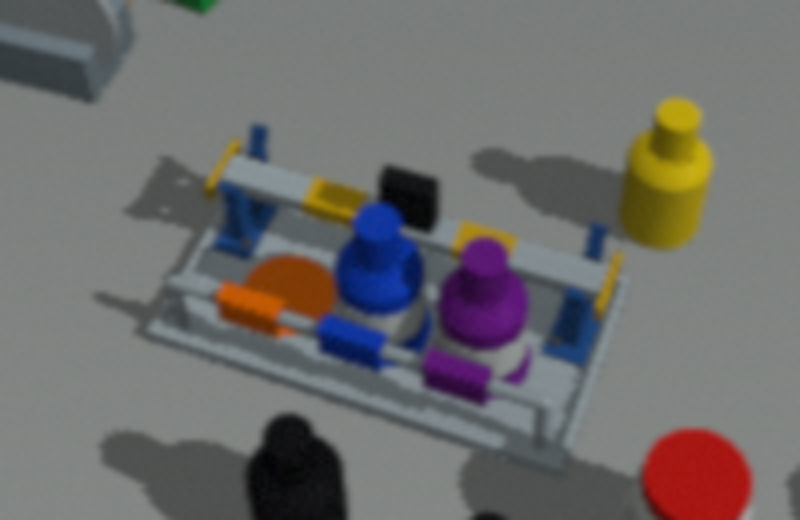

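View pics/l_sc.png

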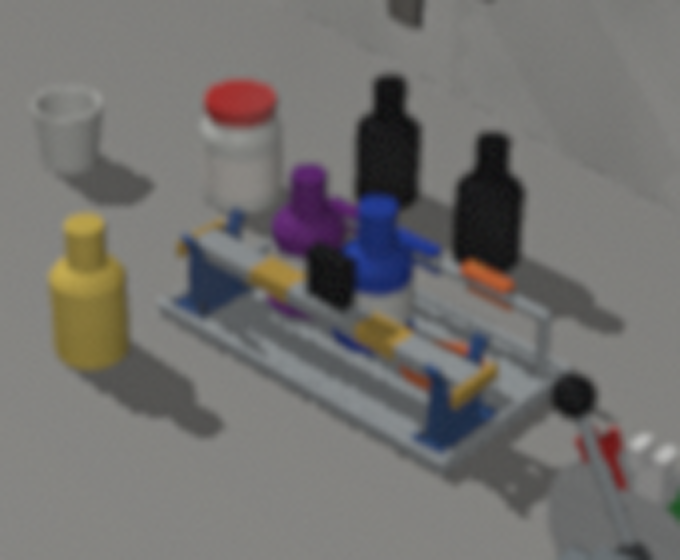

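View pics/l_w.png

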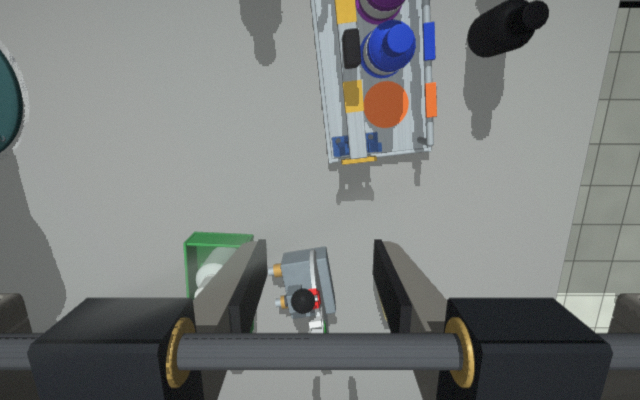

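```bash
python3 - <<'E'
from h import *
grip(0.0,20)
robot.movep([540,-185,300],dn(0)); robot.servo_line([540,-185,175],feed=150)
for x,y,z in [(540,-215,172),(543,-245,170),(548,-275,170),(551,-300,170),(554,-320,170),(555,-331,170)]:
    robot.servo_line([x,y,z],feed=60); o=robot.observe(); print(y,o["contact_force"],o["tcp_pos"])
robot.servo_line([552,-290,172],feed=100)
robot.servo_line([545,-220,260],feed=250)
robot.movep([560,-100,400],dn(0))
look("side","m_s.png",["lever_knob","bar","full_blue","full_violet","spent_1","crate","cup","jar","soap"])
im,_=look("scene","m_c.png",["lever_knob","bar","full_blue","full_violet","cup","jar","soap"])
st()
im=cv2.imread("pics/m_s.png");cv2.imwrite("pics/m_sc.png",cv2.resize(im[180:390,260:470],None,fx=3.5,fy=2.8,interpolation=cv2.INTER_CUBIC))
E
```

```text
-215 [-0.3  0.6  0.2] [ 539.9 -215.   171.9]
-245 [1.5 2.2 1.5] [ 543.6 -244.9  170.2]
-275 [ 0.3  0.2 -0.6] [ 547.7 -275.3  169.7]
-300 [-0.3  0.1 -0. ] [ 550.6 -300.7  169.8]
-320 [-0.2  0.4  0.4] [ 553.9 -320.8  170. ]
-331 [-1.   0.3 -0.7] [ 554.8 -331.6  169.9]
side lever_knob 0.73 [ 558.3 -356.4  175.8]
side bar 0.58 [598.   50.1  52.1]
side full_blue 0.72 [649.7  48.8   5. ]
side full_violet 0.69 [645.  124.4   7.4]
side spent_1 0.95 [798.6  78.4  -0.7]
side spent_1 0.62 [ 391.7 -360.8    6.1]
side spent_1 0.61 [ 396.9 -275.8   -0.1]
side spent_1 0.57 [799.9 208.6   1.8]
side crate 0.69 [ 391.4 -318.8    0.1]
side crate 0.44 [ 558.1 -357.1  178.8]
side cup 0.9 [619.2 440.9  -1.7]
side cup 0.31 [ 390.5 -317.5   -0.4]
side jar 0.87 [704.6 291.3   3.5]
side soap 0.87 [ 692.9 -330.3   -1.4]
side soap 0.23 [705.5 294.    4.3]
scene lever_knob 0.61 [ 558.3 -357.3  172.2]
scene bar 0.93 [599.2  42.5  48.6]
scene full_blue 0.76 [652.1  52.3   7.3]
scene full_violet 0.9 [643.7 118.8  10.5]
scene cup 0.56 [622.3 440.5   2.1]
scene jar 0.7 [711.  289.7  -0.3]
scene soap 0.79 [ 692.1 -327.6   -1.2]
 t 84.7 tcp [ 560.  -100.   400.1] F [ 0.9 -0.4  1.2] g 0.003
```

View pics/m_sc.png

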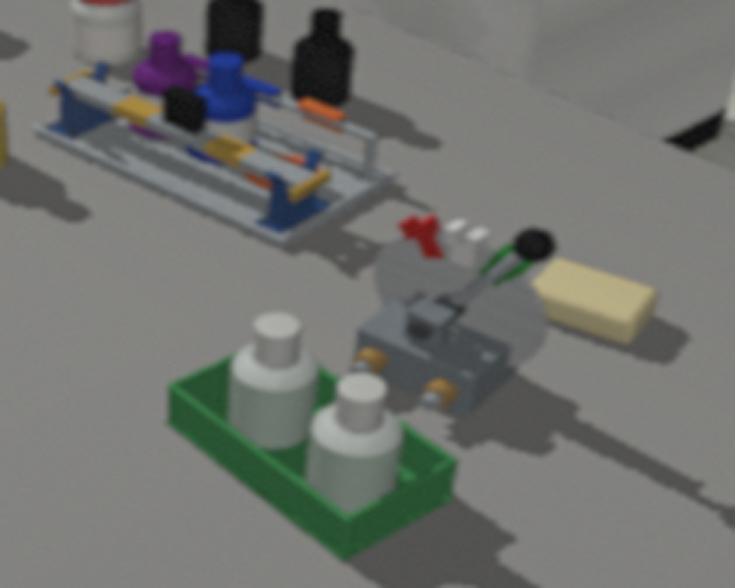

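View pics/m_c.png

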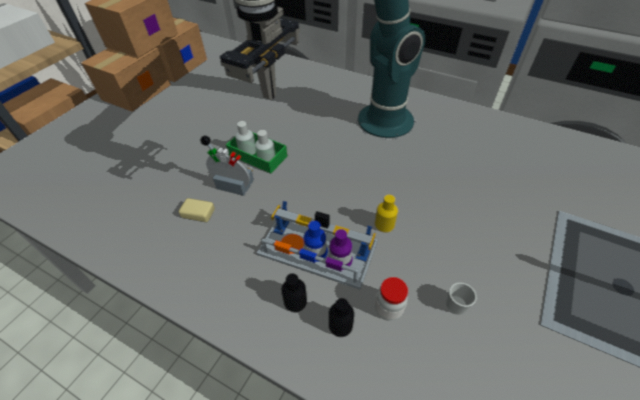

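```bash
python3 -c "
from h import *
robot.job_done(); st()"
```

```text
the job is handed in; nothing more can be done
the job is handed in; nothing more can be done
```

The changeover is done and handed in at about 85 s of the 210 s allowed. The hand-in gave no verdict.

**What I did, in order:**
1. Threw the lever from white to red. The knob was then seen about 55 mm to the +y side, at z of about 176 mm.
2. Stood both spent cartridges in the green crate.
3. Put the full blue and full violet cartridges in their own bays. No full orange showed in any picture, so its bay is empty.
4. Laid the bar across both cradles. It met the seats at the expected height, and the pictures show it lying in both forks.
5. Threw the lever to green.

**What the last checks showed:**
- **Lever:** the knob is at about (558, -357, 174), which matches the green notch.
- **Bar:** its underside is at z of about 50 mm, within about 1 mm of the cradle midpoint in x. In y the side camera read 4 mm to one side and the scene camera 3.5 mm to the other.
- **Cartridges:** blue and violet are about 2–4 mm from their bay centres on average. Here too the two cameras disagree by 3–6 mm in y, and one violet reading was about 5 mm off.
- **Spent cartridges:** both are upright in the crate.
- **Bystanders:** the cup, jar and soap read where they did at the start, within the detectors' scatter.
- **Knocks and forces:** I saw no sign of anything being knocked aside. The largest tool force I printed was about 9 N, during the first lever throw.

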